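# Quarter-turn stud into a slotted strut

## Task

Take the orange-handled hammer-head stud from the tray, put its head down through the slot of the aluminium strut in line with the two yellow pointers, push it down gently against the spring strip inside, turn it a quarter turn so that the head catches under both lips, and let go so that it stands upright, held up against the lips. Do not force the stud against the strut (stay below about 35 N), and leave the other things where they are.

Things in the scene. Friction and masses are not known exactly. Their poses are not given: they have to be found in the camera images.
- stud_bar (a point): Centre of the orange handle bar of the loose stud (80 to 145 g), which stands upright, 72 mm tall, in one of the tray's pockets. The bar is 40 mm long (its x), 14 wide (y), 26 high; below it a 12 mm round stem. z points up the stem.
- stud_foot (a point): Centre of the underside of the stud's steel head, 59 mm below the bar's centre. The head is 33 mm long (along x, parallel to the bar), 18 mm wide, 8 mm thick, with round ends.
- tray: Fixed grey tray, 230 x 70 x 22 mm, origin under its centre; three pockets, 12 mm deep, at x = -70, 0 and 70 mm, in which three studs stand with 1.5 mm play. The stud's bar lies along the tray's x, as do its neighbours: a gripper closing along the tray's y has room.
- cradle: Fixed blue cradle, 300 x 100 mm, origin under its centre, x along the strut, z up. It holds a 41 x 41 mm aluminium strut, 300 mm long, parallel to x, clamped tight but not centred: the slot lies up to 10 mm to either side of the cradle's centre line (along y), differing each time and not told by this pose. Find it by feel or by eye.
- lip_top (a point): Point on the cradle's centre line (not the slot's) at the height of the strut's top, 53 mm above the cradle's origin. The slot in the strut's top is 21.5 mm wide and runs its whole length; the lips beside it are 4 mm thick (underside at 49 mm); inside the strut is 37 mm wide.
- strip_top (a point): Point on the cradle's centre line at the height of the spring strip inside the strut, at rest: 43 mm above the cradle's origin. The strip runs the strut's whole length and yields straight down by up to 9 mm: 5 N at first touch, 0.6 N per mm more.
- held_foot (a point): Point on the cradle's centre line, 41 mm above its origin: the height of the stud's foot once caught. The head turns under the lips only while its foot is pushed lower than this, either way round; when let go, the strip lifts it against the lips.
- pointer: Two fixed yellow pointers, one on each side of the strut, 8 mm wide, tops 46 mm above the table, that mark the place along the strut. Origin midway between them on the cradle's centre line, 12 mm above the table; x along the strut. Stud and pointers should agree along x within 10 mm.
- spare_a: Bystander: loose thumb stud with a round black knob (30 mm across, 62 mm tall), in a pocket of the tray; origin at its foot.
- spare_b: Bystander: the same with a blue knob.
- mouse: Bystander: black computer mouse, 100 x 58 x 32 mm, origin under its centre.
- driver: Bystander: screwdriver lying on the table.
- contactor: Bystander: white and black contactor, 45 x 60 x 62 mm, origin under its centre.
- transformer: Bystander: yellow transformer, 50 x 60 x 57 mm, origin under its centre.
- capacitor: Bystander: blue can capacitor, 40 mm across, 55 mm tall, origin under its centre.

How it is judged (in metres and radians):
On the way:
1. the head is in the slot, lengthwise, near the pointers (z of stud_bar in the frame of cradle between 0.08 and 0.1065 m and x of stud_bar in the frame of pointer between -0.01 and 0.01 m and y of stud_bar in the frame of cradle between -0.014 and 0.014 m and angle between the x axis of stud_bar and the x axis of cradle, either way round below 0.25 rad and angle between stud_bar's own z axis and vertical below 0.15 rad), for 0.1 s.
At the end, for the whole second after the job is handed in: The stud stands in the strut upright within 0.1 rad, its handle bar across the slot within 15 degrees of square, its head under both lips and pressed up against them (handle centre 100 mm above the cradle's origin within 2.5 mm), within 10 mm of the pointers along the strut, at rest and let go (z of stud_bar in the frame of cradle between 0.0975 and 0.1025 m and x of stud_bar in the frame of pointer between -0.01 and 0.01 m and y of stud_bar in the frame of cradle between -0.014 and 0.014 m and angle between the x axis of stud_bar and the y axis of cradle, either way round below 0.26 rad and angle between stud_bar's own z axis and vertical below 0.1 rad and linear speed of stud below 0.01 m/s and contact force between stud and the fingers below 0.05 N); the robot touches nothing.
It fails at once if the stud is forced against the strut (more than 35 N) (contact force between stud and cradle above 35 N).
It fails at once if a neighbouring stud in the tray or another thing on the bench is moved by more than 20 mm (distance of any of spare_a, spare_b, mouse, driver, contactor, transformer, capacitor from where it was at the start of the episode above 0.02 m).
It also fails if it takes over 64 s, if anything falls off the work surface, if the arm or the gripper's body presses on something with over 40 N, if the wrist force passes 120 N, or if a joint passes its speed limit or range.

## Robot

A 6-joint arm with a two-finger parallel gripper is mounted at the origin on the work surface. World frame = base frame: x ahead of the robot, y to its left, z up, the work surface at z = 0. Lengths are in mm, angles in rad, forces in N, time in s.
With the tool pointing down it reaches from about 350 to 975 mm from the base axis. Payload 17.4 kg.
Tool frame: the origin (TCP) lies midway between the tips of the shut fingers; the grasp point (between the pads) lies 19 mm behind it; z points along the fingers, y is the line along which they close (so a half turn about z gives the same grasp; the last joint's range is limited). The gripper opens to 85 mm and grips with 20 to 120 N. Pads are 22 mm wide; open, the fingers measure 114 mm over their backs; the gripper's body (76 mm by 85 mm) begins 54 mm behind the grasp point. The pads swing forward as they close: fully open they stand 13 mm farther back than shut.
Start: joints at [-1.162, 0.116, 1.442, -0, 1.584, -0.038], TCP at [291.647, -608.748, 231.303] pointing down, gripper open.
Joint ranges: [-2.83, 2.83], [-0.83, 2.19], [0.07, 2.5], [-1.14, 4.28], [0.01, 3], [-2.97, 2.97]. Speed limits (rad/s): [1.89, 1.89, 2.22, 3.14, 3.14, 3.14].

## Interface

Orientations are given as a unit quaternion [w, x, y, z].
In Python, from station import robot gives the robot as it stands.
- The arm moves only by the tool carry_out, never from a script. Its argument "commands" is a list of rows, each a list of 6 numbers: the shift along the tool's x, y, z scaled (see below), then the turn, a rotation vector about the tool's x, y, z scaled (see below). A call has exactly 5 rows; each row is the pose to reach, as a shift and turn from the pose commanded when the call began, along the tool's axes at that moment; what a row does not reach only later rows make up. The controller multiplies each number of a shift by 25 cm and each number of a turn by 1.5 rad. A row lasts 1/12 s, in which the tool goes at most 41.7 mm and 7.16 degrees, less where a joint would pass 70% of its speed; a pose out of reach is approached as far as the arm can. A call with a number of a shift or a turn outside -1 to 1 is refused whole. A call with a gripper value outside its range is refused whole. "hand" is the opening, from 0 (shut) to 1 (fully open), set as the call begins (left out, the last holds). The fingers move at their own pace and stop on an object; "newtons" is the grip in N (left out, the last holds). Time passes only in rows, so rows that repeat a pose let the fingers close, or fill a call up. It gives the time, the measured TCP pose, the force, the opening and the grip force at its end, in the units of the state.
- robot.get_obs(): the state, without advancing time (a new reading comes with each control period).
- robot.snapshot(name): name is "side" or "top"; returns a dict with "img" (384x512x3 uint8, blue, green, red), "depth" (384x512 float32, mm along the optical axis (not along the pixel's ray), 0 where there is no reading), "camera_matrix" (3x3 intrinsics, pixels), "extrinsics" (4x4, takes a point from world to camera coordinates). Camera axes: x right, y up, looking along -z (the intrinsics and any distortion apply to the point x, -y, -z); pixel columns grow to the right and rows downward; lengths in mm; the calibration is good to about 2 mm. A picture is of the moment at which its call begins.
- robot.sign_off(): hands the job in; it is judged then, once.
Trained networks look in a picture, given as the dict that the camera call returned (one of the last four; its "shot" number tells which), for a name from the list of things; names that differ only in an ending like _2 or _b are one class to them, and where a whole thing is asked for, a point or a joint stands for the part that bears it (a point fixed in the world has none). Each returns a list of dicts, best first, with "conf" (0 to 1); they miss things now and then, are a little off and sometimes report something else, mostly with a low value. They report only what shows in the picture. A call takes as long as a camera call.
- robot.search_frame(name, picture): "point" ([column, row] in pixels, amid what is visible of it).
- robot.regions_of(name, picture): "mask" (384x512 bool, what is visible of it) and "point" ([column, row] in pixels, amid what is visible of it).
- robot.spot_point(name, picture): "point" ([column, row] in pixels: a listed point, or the origin of a listed thing).
The state is a dict: "time_s": time; "joint_positions": joint angles; "joint_vel": joint speeds; "effort": joint torques, N m; "ee_pos": TCP position; "tcp_rot": TCP orientation; "ft_force": force on the tool from outside, world axes, zero at the start; "moment": the same for the moment, N m; "finger_gap": finger opening in mm; "grip_force": force on a finger pad.
Only numpy, scipy, OpenCV 4.12 (cv2) and the standard library are available. Lean on these libraries where they do the work, as an engineer would, in place of code of your own. Each camera call takes 0.05 s, during which the arm holds its last target. There are 200 camera calls.

## Working session

There is one attempt and no reset: what is moved stays moved. The work goes in short steps, Python scripts to look and compute and a tool call to move; the robot and the scene stay as the last step left them, time stands still between calls to the robot, and variables do not carry over. Pictures are saved under pics/ and viewed, at most 10 in all, crops included, and the job is handed in when it is done.

Besides the shell and the picture viewer there is one more tool, called after "Request:" as a command line: name --pt "numbers of a row" for each row, then --argument value for the rest. carry_out: Moves the arm, as the interface text tells. Shifts and turns lie within -1 to 1; 1 stands for 25 cm of shift or 1.5 rad of turn. Its arguments: {"type":"object","properties":{"commands":{"type":"array"},"hand":{"type":"number"},"newtons":{"type":"number"}},"required":["commands"]}

```bash
mkdir -p pics; cat > h.py <<'E'
import numpy as np, cv2
from station import robot
def ray(s,p):
    K=s["camera_matrix"];E=np.array(s["extrinsics"]);R,t=E[:3,:3],E[:3,3]
    d=np.linalg.inv(K)@np.array([p[0],p[1],1.]);d=np.array([d[0],-d[1],-d[2]])
    return -R.T@t, R.T@d
def at_z(s,p,z):
    o,d=ray(s,p);return o+d*(z-o[2])/d[2]
def at_depth(s,p):
    o,d=ray(s,p);return o+d*s["depth"][int(round(p[1])),int(round(p[0]))]
def proj(s,X):
    E=np.array(s["extrinsics"]);c=E[:3,:3]@X+E[:3,3];q=s["camera_matrix"]@np.array([c[0],-c[1],-c[2]]);return q[:2]/q[2]
E
cat > a.py <<'E'
from h import *
np.set_printoptions(precision=1,suppress=True)
for n in ["top","side"]:
    s=robot.snapshot(n);cv2.imwrite(f"pics/{n}0.png",s["img"])
    o,_=ray(s,[0,0]);print(n,"cam",o,"K",s["camera_matrix"][0,0])
    for k in ["stud_bar","stud_foot","tray","cradle","lip_top","pointer","spare_a","mouse","contactor","transformer","capacitor","driver"]:
        for r in robot.spot_point(k,s)[:2]:
            p=np.array(r["point"]);print(k,round(r["conf"],2),p,at_depth(s,p) if 0<=p[0]<511 and 0<=p[1]<383 else "")
print(robot.get_obs())
E
python3 a.py
```

```text
top cam [ 409.6   17.8 1032.6] K 359.34770218672816
stud_bar 0.69 [173.4 172.9] [609.8 222.9  83.8]
stud_foot 0.47 [178.8 184.4] [591.5 221.2  11.7]
stud_foot 0.44 [263.1 146.6] [704.5 -19.8  26.2]
tray 0.67 [177.1 203.6] [534.4 221.3  22. ]
cradle 0.92 [324.4 186.3] [ 588.  -192.1   44. ]
lip_top 0.85 [327.9 183.8] [ 595.4 -202.2   43.3]
pointer 0.51 [323.3 197.3] [ 555.5 -186.7   53. ]
spare_a 0.68 [166.8 226.8] [465.5 235.6  71.9]
spare_a 0.47 [171.  201.7] [532.9 227.6  73.5]
mouse 0.8 [101.4 246.2] [411.5 420.6  33.3]
mouse 0.29 [326.3 184.1] [ 594.  -197.1   46.1]
contactor 0.69 [110.5 185. ] [576.9 396.5  64.5]
transformer 0.73 [398.6 187.5] [ 589.4 -402.3   39.2]
transformer 0.54 [264.1 144.4] [703.5 -21.6  52. ]
capacitor 0.61 [177.9 182. ] [596.8 222.4  20.5]
capacitor 0.55 [263.5 143.7] [705.4 -19.9  52.2]
driver 0.85 [399.1 262.6] [ 380.3 -410.7   -0.3]
side cam [ 371.2  999.5 1005.5] K 478.82623287721793
stud_bar 0.57 [212.  192.5] [717.4  -2.2  29.9]
stud_bar 0.5 [227.9 248.7] [607.3 232.8  68.4]
stud_foot 0.55 [233.  260.7] [596.5 230.1  19.7]
tray 0.96 [253.7 270.7] [
[... 315 characters left out ...]
ctor 0.82 [219.6 330.9] [571.7 453.2  49.3]
transformer 0.62 [272.1 124.9] [ 606.5 -400.4   17.9]
transformer 0.39 [213.7 194.9] [713.3  -3.8  19.4]
capacitor 0.58 [211.9 192.9] [718.8  -4.9  25.6]
driver 0.62 [335.  134.7] [ 381.1 -406.3    3. ]
driver 0.23 [279.3 165.1] [ 543.6 -184.    17.2]
{'time_s': 1.3, 'joint_positions': array([-1.2,  0.1,  1.4,  0. ,  1.6, -0. ]), 'joint_vel': array([ 0.,  0.,  0., -0., -0.,  0.]), 'effort': array([  0. , -73.2, -63.3,   0. ,   0. ,  -0. ]), 'ee_pos': array([ 291.6, -608.7,  231.3]), 'tcp_rot': array([-0. ,  1. ,  0.2,  0. ]), 'ft_force': array([ 0.2,  0.9, -0.5]), 'moment': array([-0., -0.,  0.]), 'grip_force': 0.0, 'finger_gap': 85.63980836797512}
```

```bash
cat > b.py <<'E'
from h import *
a=cv2.imread("pics/top0.png");cv2.imwrite("pics/tc.png",cv2.resize(a[130:260,140:360],None,fx=3.6,fy=3.6,interpolation=cv2.INTER_CUBIC))
print(robot.get_obs()["tcp_rot"].round(4))
s=robot.snapshot("top");hsv=cv2.cvtColor(s["img"],cv2.COLOR_BGR2HSV)
H,W=s["depth"].shape
o,_=ray(s,[0,0])
P=np.array([[at_depth(s,(u,v)) for u in range(W)] for v in range(H)])
np.save("P.npy",P);np.save("hsv.npy",hsv)
def rect(n,m,reg):
    m=m&reg
    q=P[m];
    if len(q)<5: print(n,"none");return
    (c,wh,ang)=cv2.minAreaRect(q[:,:2].astype(np.float32));print(n,len(q),"c",np.round(c,1),"mean",q.mean(0).round(1),"wh",np.round(wh,1),"ang",round(ang,1),"z",np.percentile(q[:,2],[5,50,95]).round(1))
X,Y,Z=P[...,0],P[...,1],P[...,2];h,S,V=[hsv[...,i] for i in range(3)]
tr=(X>420)&(X<660)&(Y>160)&(Y<290); cr=(X>400)&(X<780)&(Y>-300)&(Y<-90)
rect("orange",(h<20)&(S>140)&(Z>60),tr)
rect("tray",(Z>17)&(Z<27),tr)
rect("blue cradle",(h>95)&(h<130)&(S>100)&(Z>3),cr)
rect("yellow",(h>20)&(h<35)&(S>120)&(Z>25),cr)
rect("strut",(Z>49)&(Z<58)&(S<80),cr)
rect("inside",(Z>35)&(Z<48)&(S<80),cr)
E
python3 b.py
```

```text
[-0.      0.9752  0.2215  0.    ]
orange 84 c [605.  225.7] mean [604.8 224.6  81.5] wh [14.6 38.9] ang 84.8 z [75.8 81.9 84.7]
tray 1594 c [536.6 235.1] mean [533.3 232.9  22.1] wh [ 71.5 230.3] ang 82.5 z [18.9 22.1 25.2]
blue cradle 1588 c [ 595.2 -200.7] mean [ 591.6 -194.6   12.8] wh [312.5 107.5] ang 3.4 z [ 7.5 11.8 27.7]
yellow 28 c [ 557.7 -203.2] mean [ 557.8 -208.8   43.2] wh [ 7.2 98.1] ang 3.7 z [30.1 44.7 47.5]
strut 805 c [ 592.8 -198.5] mean [ 590.4 -198.1   52.9] wh [299.5  42.2] ang 3.8 z [50.  52.8 55.8]
inside 868 c [ 593.4 -187. ] mean [ 589.8 -198.    42.7] wh [297.3  49.1] ang 3.5 z [39.  42.9 46.1]
```

View pics/tc.png

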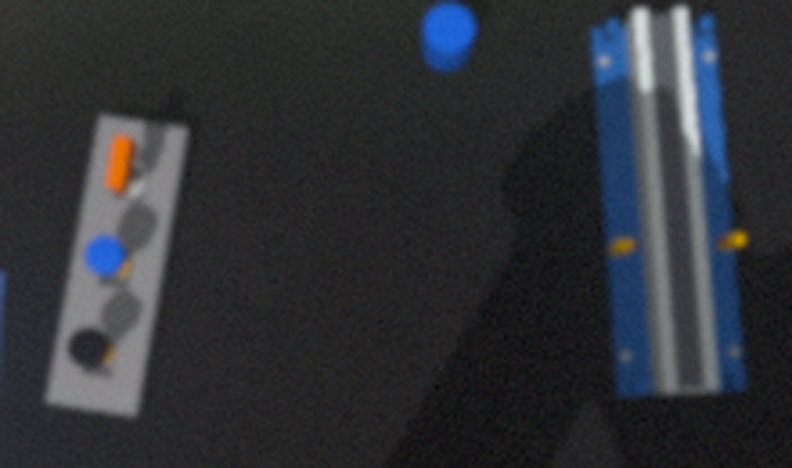

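The crop shows the orange bar at full-image pixel (173,175), in the pocket at the tray's far end. The strut slot runs up-left near column 330, and the yellow pointers are at about (313,198) and (344,197). The measured sizes match the given ones, so I'm moving to the tray.

Request:
carry_out --pt "0.115 -0.11 0 0 0 0.077" --pt "0.23 -0.221 0 0 0 0.154" --pt "0.346 -0.332 0 0 0 0.231" --pt "0.46 -0.442 0 0 0 0.308" --pt "0.576 -0.553 0 0 0 0.385" --hand 1

```text
time_s: 1.77
ee_pos: [361.9, -420.1, 231.3]
tcp_rot: [0.0, 0.998, -0.068, 0.0]
ft_force: [0.7, -0.2, 1.2]
finger_gap: 85.6
grip_force: 0.0
```

Request:
carry_out --pt "0.031 -0.135 0.014 0 0 0" --pt "0.063 -0.27 0.028 0 0 0" --pt "0.094 -0.404 0.043 0 0 0" --pt "0.126 -0.539 0.057 0 0 0" --pt "0.157 -0.674 0.071 0 0 0"

```text
time_s: 2.18
ee_pos: [422.9, -258.3, 213.6]
tcp_rot: [0.0, 0.998, -0.065, 0.0]
ft_force: [1.2, 0.1, -0.1]
finger_gap: 85.8
grip_force: 0.0
```

Request:
carry_out --pt "0.031 -0.135 0.014 0 0 0" --pt "0.063 -0.27 0.028 0 0 0" --pt "0.094 -0.404 0.043 0 0 0" --pt "0.126 -0.539 0.057 0 0 0" --pt "0.157 -0.674 0.071 0 0 0"

```text
time_s: 2.6
ee_pos: [483.8, -96.3, 195.9]
tcp_rot: [0.0, 0.998, -0.065, 0.0]
ft_force: [0.1, -0.1, -0.6]
finger_gap: 85.3
grip_force: 0.0
```

Request:
carry_out --pt "0.031 -0.135 0.014 0 0 0" --pt "0.063 -0.27 0.028 0 0 0" --pt "0.094 -0.404 0.043 0 0 0" --pt "0.126 -0.539 0.057 0 0 0" --pt "0.157 -0.674 0.071 0 0 0"

```text
time_s: 3.02
ee_pos: [544.7, 65.8, 178.1]
tcp_rot: [-0.0, 0.998, -0.065, 0.0]
ft_force: [-0.1, -0.9, -0.1]
finger_gap: 85.4
grip_force: 0.0
```

```bash
cat > plan.py <<'E'
# usage: plan.py x y z yaw_deg -> scaled shift/turn from the measured pose, with distance
import sys; from h import *
from scipy.spatial.transform import Rotation as R
o=robot.get_obs();w,x,y,z=o["tcp_rot"];q=R.from_quat([x,y,z,w])
X=q.as_matrix()[:,0];psi=np.degrees(np.arctan2(X[1],X[0]))
print("t",round(o["time_s"],2),"pos",o["ee_pos"].round(1),"yaw",psi.round(2),"F",o["ft_force"].round(1),"gap",round(o["finger_gap"],1),"grip",round(o["grip_force"],1))
if len(sys.argv)>4:
    t=np.array([float(a) for a in sys.argv[1:5]]);d=t[:3]-o["ee_pos"];a=np.radians(t[3])
    T=np.array([[np.cos(a),np.sin(a),0],[np.sin(a),-np.cos(a),0],[0,0,-1]])
    rv=(q.inv()*R.from_matrix(T)).as_rotvec()
    print("shift",(q.inv().apply(d)/250).round(4),"dist",np.linalg.norm(d).round(1),"turn",(rv/1.5).round(4),"rows",(np.degrees(np.linalg.norm(rv))/7.16).round(1))
E
python3 plan.py 606 226 160 -7.5
```

```text
t 3.02 pos [544.7  65.8 178.1] yaw -7.48 F [-0.1 -0.9 -0.1] gap 85.4 grip 0.0
shift [ 0.1596 -0.6672  0.0725] dist 172.4 turn [-0.0001 -0.0003  0.0002] rows 0.0
```

Request:
carry_out --pt "0.032 -0.133 0.0145 0 0 0" --pt "0.064 -0.267 0.029 0 0 0" --pt "0.096 -0.4 0.0435 0 0 0" --pt "0.128 -0.534 0.058 0 0 0" --pt "0.16 -0.667 0.0725 0 0 0"

```text
time_s: 3.43
ee_pos: [606.1, 226.0, 159.8]
tcp_rot: [-0.0, 0.998, -0.065, 0.0]
ft_force: [0.6, -2.4, 0.4]
finger_gap: 85.2
grip_force: 0.0
```

```bash
python3 plan.py 606 226 50 -7.5; cat > c.py <<'E'
from h import *
s=robot.snapshot("side");cv2.imwrite("pics/g1.png",cv2.resize(s["img"][150:330,130:350],None,fx=3,fy=3,interpolation=cv2.INTER_CUBIC))
E
python3 c.py
```

```text
t 3.43 pos [606.1 226.  159.8] yaw -7.48 F [ 0.6 -2.4  0.4] gap 85.2 grip 0.0
shift [-0.0006 -0.      0.4391] dist 109.8 turn [-0.0001 -0.0001  0.0003] rows 0.0
```

View pics/g1.png

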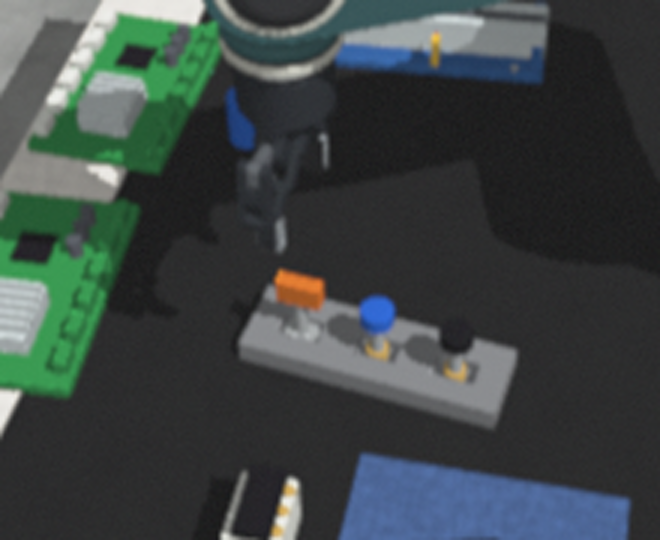

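The side view shows the open gripper directly above the orange bar, which is at crop (300,290), with the neighbouring studs clear. Next I descend and grip.

Request:
carry_out --pt "0 0 0.09 0 0 0" --pt "0 0 0.18 0 0 0" --pt "0 0 0.27 0 0 0" --pt "0 0 0.36 0 0 0" --pt "0 0 0.436 0 0 0"

```text
time_s: 3.9
ee_pos: [605.4, 224.0, 49.3]
tcp_rot: [0.0, 0.998, -0.065, -0.0]
ft_force: [-1.4, -0.0, 0.0]
finger_gap: 85.2
grip_force: 0.0
```

Request:
carry_out --pt "0 0 0 0 0 0" --pt "0 0 0 0 0 0" --pt "0 0 0 0 0 0" --pt "0 0 0 0 0 0" --pt "0 0 0 0 0 0" --hand 0 --newtons 40

```text
time_s: 4.32
ee_pos: [606.4, 224.3, 52.5]
tcp_rot: [-0.0, 0.998, -0.065, 0.001]
ft_force: [0.2, -0.2, -0.9]
finger_gap: 25.6
grip_force: 0.0
```

Request:
carry_out --pt "0 0 0 0 0 0" --pt "0 0 0 0 0 0" --pt "0 0 0 0 0 0" --pt "0 0 0 0 0 0" --pt "0 0 0 0 0 0"

```text
time_s: 4.73
ee_pos: [606.2, 224.2, 52.1]
tcp_rot: [-0.0, 0.998, -0.065, 0.001]
ft_force: [-1.1, -2.0, 6.5]
finger_gap: 13.4
grip_force: 44.5
```

Request:
carry_out --pt "0 0 -0.04 0 0 0" --pt "0 0 -0.1 0 0 0" --pt "0 0 -0.2 0 0 0" --pt "0 0 -0.32 0 0 0" --pt "0 0 -0.44 0 0 0"

```text
time_s: 5.15
ee_pos: [605.5, 224.0, 163.4]
tcp_rot: [-0.0, 0.998, -0.065, 0.0]
ft_force: [0.2, 0.7, -0.7]
finger_gap: 13.4
grip_force: 43.4
```

```bash
python3 plan.py 558 -201 180 3.6; cat > d.py <<'E'
from h import *
# slot estimate from depth and brightness averaged over several top views, strut frame from the first picture
P=np.load("P.npy");hsv=np.load("hsv.npy")
X,Y,Z=P[...,0],P[...,1],P[...,2];V=hsv[...,2];S=hsv[...,1];h=hsv[...,0]
cr=(X>400)&(X<780)&(Y>-300)&(Y<-90)
m=cr&(h>95)&(h<130)&(S>100)&(Z>7)&(Z<17)
q=P[m][:,:2].astype(np.float32);c,wh,a=cv2.minAreaRect(q);print("base",c,wh,a)
m=cr&(Z>46)&(Z<60)&(S<80);q=P[m]
A=np.radians(3.7);ex=np.array([np.cos(A),np.sin(A)]);ey=np.array([-ex[1],ex[0]])
u=(P[...,:2]-[592,-199])@ex;v=(P[...,:2]-[592,-199])@ey
for lo in range(-150,150,50):
    w=cr&(u>lo)&(u<lo+50)&(abs(v)<32)
    print(lo,[ (round(float(np.median(Z[w&(v>=k)&(v<k+3)])),0),int(np.median(V[w&(v>=k)&(v<k+3)]))) for k in range(-27,27,3)])
yl=cr&(h>20)&(h<35)&(S>120)&(Z>25)
for g in (yl&(v>0),yl&(v<0)): print("ptr",P[g].mean(0).round(1),u[g].mean().round(1),v[g].mean().round(1),v[g].min(),v[g].max())
E
python3 d.py
```

```text
t 5.15 pos [605.5 224.  163.4] yaw -7.49 F [ 0.2  0.7 -0.7] gap 13.4 grip 43.4
shift [ 0.0331  1.7104 -0.0666] dist 428.0 turn [-0.00e+00 -1.00e-04 -1.29e-01] rows 1.5
base (592.3595581054688, -200.7453155517578) (298.2402648925781, 100.5845947265625) 3.7943267822265625
  return _methods._mean(a, axis=axis, dtype=dtype,
  ret = ret.dtype.type(ret / rcount)
Traceback (most recent call last):
  File "d.py", line 13, in <module>
    print(lo,[ (round(float(np.median(Z[w&(v>=k)&(v<k+3)])),0),int(np.median(V[w&(v>=k)&(v<k+3)]))) for k in range(-27,27,3)])
                                                               ~~~^^^^^^^^^^^^^^^^^^^^^^^^^^^^^^^^
ValueError: cannot convert float NaN to integer
```

Request:
carry_out --pt "0.002 0.1 -0.004 0 0 0" --pt "0.004 0.22 -0.009 0 0 0" --pt "0.006 0.34 -0.013 0 0 0" --pt "0.009 0.46 -0.018 0 0 0" --pt "0.011 0.57 -0.022 0 0 0"

```text
time_s: 5.57
ee_pos: [589.7, 81.1, 168.2]
tcp_rot: [-0.0, 0.998, -0.065, 0.001]
ft_force: [0.6, 0.4, -1.9]
finger_gap: 13.3
grip_force: 43.5
```

Request:
carry_out --pt "0.002 0.114 -0.004 0 0 0" --pt "0.004 0.228 -0.009 0 0 0" --pt "0.006 0.342 -0.013 0 0 0" --pt "0.009 0.456 -0.018 0 0 0" --pt "0.011 0.57 -0.022 0 0 0"

```text
time_s: 5.98
ee_pos: [573.8, -60.5, 173.7]
tcp_rot: [0.0, 0.998, -0.065, 0.001]
ft_force: [0.2, -0.1, -1.0]
finger_gap: 13.7
grip_force: 43.5
```

Request:
carry_out --pt "0.002 0.15 -0.004 0 0 -0.03" --pt "0.004 0.28 -0.009 0 0 -0.06" --pt "0.006 0.4 -0.013 0 0 -0.09" --pt "0.009 0.5 -0.018 0 0 -0.11" --pt "0.011 0.57 -0.022 0 0 -0.129"

```text
time_s: 6.4
ee_pos: [557.8, -203.1, 179.2]
tcp_rot: [0.0, 1.0, 0.032, 0.001]
ft_force: [1.2, 0.1, -1.4]
finger_gap: 13.4
grip_force: 43.5
```

Request:
carry_out --pt "0 0 0 0 0 0" --pt "0 0 0 0 0 0" --pt "0 0 0 0 0 0" --pt "0 0 0 0 0 0" --pt "0 0 0 0 0 0"

```text
time_s: 6.82
ee_pos: [558.4, -200.0, 177.7]
tcp_rot: [-0.0, 0.999, 0.032, 0.0]
ft_force: [-0.2, -0.6, -0.9]
finger_gap: 13.4
grip_force: 43.4
```

```bash
python3 plan.py 558 -200.7 120 3.7; cat > e.py <<'E'
from h import *
s=robot.snapshot("side");cv2.imwrite("pics/hov.png",cv2.resize(s["img"][80:200,190:350],None,fx=5,fy=5,interpolation=cv2.INTER_CUBIC))
o=robot.get_obs()["ee_pos"]
for k in ["stud_bar","stud_foot"]:
    for r in robot.spot_point(k,s)[:2]: print(k,round(r["conf"],2),np.round(r["point"],1))
print("expect bar",proj(s,o-[0,0,-19]).round(1),"foot",proj(s,o-[0,0,40]).round(1))
m=robot.regions_of("stud_bar",s)
for r in m[:1]:
    h=cv2.cvtColor(s["img"],cv2.COLOR_BGR2HSV);q=(h[...,0]<20)&(h[...,1]>140);ys,xs=np.nonzero(r["mask"]);print(xs.min(),xs.max(),ys.min(),ys.max())
E
python3 e.py
```

```text
t 6.82 pos [ 558.4 -200.   177.7] yaw 3.64 F [-0.2 -0.6 -0.9] gap 13.4 grip 43.4
shift [-0.0019  0.0027  0.2309] dist 57.7 turn [ 0.     -0.0001 -0.0007] rows 0.0
stud_bar 0.55 [212.4 195.1]
stud_bar 0.45 [274.5 117.4]
stud_foot 0.47 [277.9 131.2]
expect bar [277.  115.1] foot [276.6 131.2]
276 287 255 276
```

View pics/hov.png

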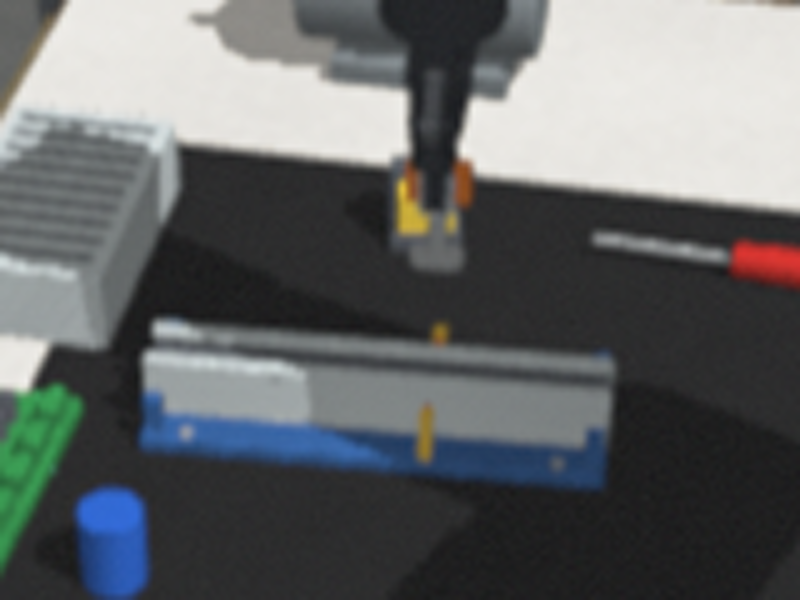

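The side view shows the stud hanging upright in the gripper with its head at crop (437,258), above the strut and in line with the pointers at (440,333) and (426,433). I'm lowering it to just above the slot.

Request:
carry_out --pt "-0.002 0.003 0.07 0 0 0" --pt "-0.002 0.003 0.15 0 0 0" --pt "-0.002 0.003 0.23 0 0 0" --pt "-0.002 0.003 0.29 0 0 0" --pt "-0.002 0.003 0.31 0 0 0"

```text
time_s: 7.43
ee_pos: [556.9, -201.1, 97.3]
tcp_rot: [-0.001, 1.0, 0.031, -0.001]
ft_force: [0.1, 0.5, -2.2]
finger_gap: 13.0
grip_force: 43.4
```

Request:
carry_out --pt "0 0 0 0 0 0" --pt "0 0 0 0 0 0" --pt "0 0 0 0 0 0" --pt "0 0 0 0 0 0" --pt "0 0 0 0 0 0"

```text
time_s: 7.85
ee_pos: [558.1, -201.7, 100.9]
tcp_rot: [0.0, 1.0, 0.031, 0.001]
ft_force: [-0.9, -0.1, -1.4]
finger_gap: 13.3
grip_force: 43.4
```

```bash
python3 plan.py 558 -200.7 88 3.7; cat > f.py <<'E'
from h import *
s=robot.snapshot("side");cv2.imwrite("pics/near.png",cv2.resize(s["img"][110:170,240:320],None,fx=8,fy=8,interpolation=cv2.INTER_CUBIC))
o=robot.get_obs()["ee_pos"];print(proj(s,o-[0,0,42]).round(1))
E
python3 f.py
```

```text
t 7.85 pos [ 558.1 -201.7  100.9] yaw 3.6 F [-0.9 -0.1 -1.4] gap 13.3 grip 43.4
shift [-0.0004 -0.0041  0.0515] dist 12.9 turn [ 0.0004 -0.0008 -0.0012] rows 0.0
[276.2 151.1]
```

View pics/near.png

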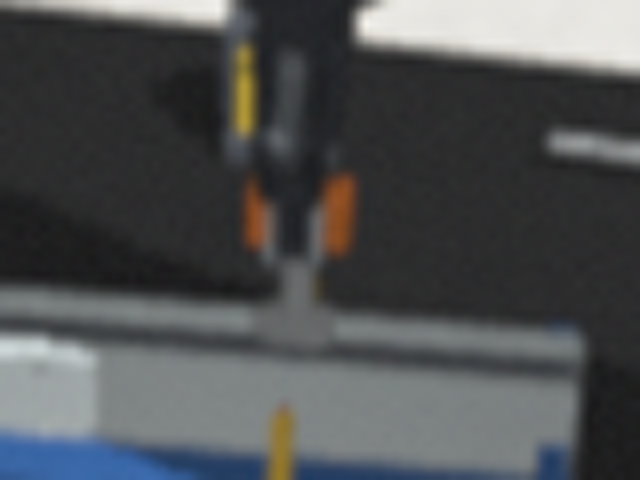

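The head is poised just above the slot at crop (297,325), in line with the near pointer at (283,420). Now I lower it in small steps, watching the force.

Request:
carry_out --pt "0 -0.0035 0.004 0 0 0" --pt "0 -0.0035 0.01 0 0 0" --pt "0 -0.0035 0.016 0 0 0" --pt "0 -0.0035 0.02 0 0 0" --pt "0 -0.0035 0.02 0 0 0"

```text
time_s: 8.32
ee_pos: [557.6, -200.7, 94.6]
tcp_rot: [-0.0, 1.0, 0.031, -0.0]
ft_force: [-0.9, 0.5, -1.3]
finger_gap: 13.5
grip_force: 43.4
```

Request:
carry_out --pt "0 0 0.002 0 0 0" --pt "0 0 0.004 0 0 0" --pt "0 0 0.006 0 0 0" --pt "0 0 0.006 0 0 0" --pt "0 0 0.006 0 0 0"

```text
time_s: 8.73
ee_pos: [557.7, -200.7, 93.4]
tcp_rot: [-0.0, 1.0, 0.031, -0.0]
ft_force: [-0.6, -0.2, -0.7]
finger_gap: 13.2
grip_force: 43.4
```

Request:
carry_out --pt "0 0 0.002 0 0 0" --pt "0 0 0.004 0 0 0" --pt "0 0 0.006 0 0 0" --pt "0 0 0.006 0 0 0" --pt "0 0 0.006 0 0 0"

```text
time_s: 9.15
ee_pos: [557.8, -200.7, 91.9]
tcp_rot: [-0.0, 1.0, 0.031, -0.0]
ft_force: [0.2, -0.4, -1.2]
finger_gap: 13.2
grip_force: 43.4
```

Request:
carry_out --pt "0 0 0.002 0 0 0" --pt "0 0 0.004 0 0 0" --pt "0 0 0.006 0 0 0" --pt "0 0 0.006 0 0 0" --pt "0 0 0.006 0 0 0"

```text
time_s: 9.57
ee_pos: [557.7, -200.7, 90.4]
tcp_rot: [-0.0, 1.0, 0.031, -0.0]
ft_force: [0.2, 0.4, -2.1]
finger_gap: 13.8
grip_force: 43.4
```

No contact force yet, so the head is entering the slot. I continue down to the strip.

Request:
carry_out --pt "0 0 0.003 0 0 0" --pt "0 0 0.006 0 0 0" --pt "0 0 0.009 0 0 0" --pt "0 0 0.012 0 0 0" --pt "0 0 0.012 0 0 0"

```text
time_s: 9.98
ee_pos: [557.7, -200.7, 87.2]
tcp_rot: [-0.0, 1.0, 0.031, -0.0]
ft_force: [-0.4, -0.1, -1.4]
finger_gap: 12.9
grip_force: 43.4
```

Request:
carry_out --pt "0 0 0.002 0 0 0" --pt "0 0 0.004 0 0 0" --pt "0 0 0.006 0 0 0" --pt "0 0 0.008 0 0 0" --pt "0 0 0.008 0 0 0"

```text
time_s: 10.4
ee_pos: [557.7, -200.7, 85.3]
tcp_rot: [-0.0, 1.0, 0.031, -0.0]
ft_force: [-0.4, 0.3, -2.0]
finger_gap: 13.3
grip_force: 43.4
```

Request:
carry_out --pt "0 0 0.002 0 0 0" --pt "0 0 0.004 0 0 0" --pt "0 0 0.006 0 0 0" --pt "0 0 0.006 0 0 0" --pt "0 0 0.006 0 0 0"

```text
time_s: 10.82
ee_pos: [557.8, -200.8, 84.2]
tcp_rot: [0.0, 1.0, 0.031, 0.0]
ft_force: [-2.0, 0.4, 3.0]
finger_gap: 13.2
grip_force: 44.2
```

The strip touched at TCP z ≈ 84.4. I press down about 5.5 mm more.

Request:
carry_out --pt "0 0 0.005 0 0 0" --pt "0 0 0.01 0 0 0" --pt "0 0 0.015 0 0 0" --pt "0 0 0.02 0 0 0" --pt "0 0 0.022 0 0 0"

```text
time_s: 11.23
ee_pos: [557.9, -200.8, 78.5]
tcp_rot: [0.0, 1.0, 0.031, 0.0]
ft_force: [-1.8, 0.4, 6.6]
finger_gap: 13.4
grip_force: 44.7
```

Request:
carry_out --pt "0 0 0 0 0 0" --pt "0 0 0 0 0 0" --pt "0 0 0 0 0 0" --pt "0 0 0 0 0 0" --pt "0 0 0 0 0 0"

```text
time_s: 11.65
ee_pos: [557.9, -200.7, 78.7]
tcp_rot: [0.0, 1.0, 0.031, 0.0]
ft_force: [-2.6, 1.0, 7.1]
finger_gap: 13.1
grip_force: 44.7
```

Request:
carry_out --pt "0 0 0 0 0 -0.05" --pt "0 0 0 0 0 -0.1" --pt "0 0 0 0 0 -0.155" --pt "0 0 0 0 0 -0.21" --pt "0 0 0 0 0 -0.262"

```text
time_s: 12.07
ee_pos: [558.2, -201.0, 78.9]
tcp_rot: [0.0, 0.974, 0.228, 0.0]
ft_force: [-0.9, 0.1, 7.2]
finger_gap: 13.5
grip_force: 44.6
```

Request:
carry_out --pt "0 0 0 0 0 -0.05" --pt "0 0 0 0 0 -0.1" --pt "0 0 0 0 0 -0.155" --pt "0 0 0 0 0 -0.21" --pt "0 0 0 0 0 -0.262"

```text
time_s: 12.48
ee_pos: [558.2, -201.0, 78.9]
tcp_rot: [0.001, 0.91, 0.414, 0.0]
ft_force: [-0.1, -0.3, 6.5]
finger_gap: 12.9
grip_force: 44.6
```

Request:
carry_out --pt "0 0 0 0 0 -0.05" --pt "0 0 0 0 0 -0.1" --pt "0 0 0 0 0 -0.155" --pt "0 0 0 0 0 -0.21" --pt "0 0 0 0 0 -0.262"

```text
time_s: 12.9
ee_pos: [558.2, -201.1, 79.0]
tcp_rot: [0.001, 0.812, 0.583, 0.0]
ft_force: [0.0, -0.9, 7.3]
finger_gap: 13.7
grip_force: 44.6
```

Request:
carry_out --pt "0 0 0 0 0 -0.05" --pt "0 0 0 0 0 -0.1" --pt "0 0 0 0 0 -0.155" --pt "0 0 0 0 0 -0.21" --pt "0 0 0 0 0 -0.262"

```text
time_s: 13.32
ee_pos: [558.3, -201.0, 78.9]
tcp_rot: [0.001, 0.683, 0.731, 0.0]
ft_force: [0.6, -1.3, 7.1]
finger_gap: 13.3
grip_force: 44.6
```

```bash
python3 plan.py 558 -200.7 82 93.7
```

```text
t 13.32 pos [ 558.3 -201.    78.9] yaw 93.9 F [ 0.6 -1.3  7.1] gap 13.3 grip 44.6
shift [ 0.0012 -0.0009 -0.0123] dist 3.1 turn [0.0009 0.0005 0.0023] rows 0.0
```

The quarter turn met no resistance. I raise it gently until the head meets the lips.

Request:
carry_out --pt "0 0 -0.002 0 0 0" --pt "0 0 -0.004 0 0 0" --pt "0 0 -0.006 0 0 0" --pt "0 0 -0.009 0 0 0" --pt "0 0 -0.011 0 0 0"

```text
time_s: 13.73
ee_pos: [558.2, -200.9, 81.6]
tcp_rot: [0.001, 0.684, 0.729, 0.0]
ft_force: [1.0, -0.4, 5.9]
finger_gap: 13.0
grip_force: 44.5
```

Request:
carry_out --pt "0 0 -0.001 0 0 0" --pt "0 0 -0.002 0 0 0" --pt "0 0 -0.003 0 0 0" --pt "0 0 -0.003 0 0 0" --pt "0 0 -0.003 0 0 0"

```text
time_s: 14.15
ee_pos: [558.1, -200.9, 82.2]
tcp_rot: [0.001, 0.684, 0.729, 0.0]
ft_force: [1.5, -0.9, 5.6]
finger_gap: 13.2
grip_force: 44.3
```

Request:
carry_out --pt "0 0 -0.001 0 0 0" --pt "0 0 -0.002 0 0 0" --pt "0 0 -0.002 0 0 0" --pt "0 0 -0.002 0 0 0" --pt "0 0 -0.002 0 0 0"

```text
time_s: 14.57
ee_pos: [557.8, -200.8, 82.5]
tcp_rot: [0.0, 0.684, 0.729, 0.0]
ft_force: [2.3, -1.5, 5.6]
finger_gap: 13.1
grip_force: 44.3
```

Request:
carry_out --pt "0 0 -0.001 0 0 0" --pt "0 0 -0.001 0 0 0" --pt "0 0 -0.001 0 0 0" --pt "0 0 -0.001 0 0 0" --pt "0 0 -0.001 0 0 0"

```text
time_s: 14.98
ee_pos: [557.8, -200.7, 82.7]
tcp_rot: [0.0, 0.684, 0.729, 0.0]
ft_force: [2.6, -1.3, 5.1]
finger_gap: 13.3
grip_force: 44.2
```

Request:
carry_out --pt "0 0 -0.001 0 0 0" --pt "0 0 -0.002 0 0 0" --pt "0 0 -0.003 0 0 0" --pt "0 0 -0.003 0 0 0" --pt "0 0 -0.003 0 0 0"

```text
time_s: 15.4
ee_pos: [557.7, -200.7, 83.1]
tcp_rot: [-0.0, 0.684, 0.729, -0.0]
ft_force: [4.2, -2.4, -0.8]
finger_gap: 13.4
grip_force: 43.5
```

```bash
cat > f2.py <<'E'
from h import *
s=robot.snapshot("side");cv2.imwrite("pics/turn.png",cv2.resize(s["img"][110:170,240:320],None,fx=8,fy=8,interpolation=cv2.INTER_CUBIC))
E
python3 f2.py
```

```text
(no output)
```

View pics/turn.png

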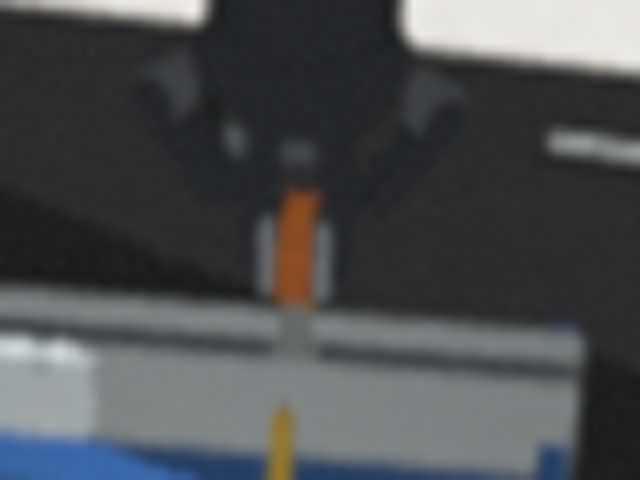

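The bar at crop (297,245) now lies across the slot, and the head is at the lips because the gripper force has fallen to zero. Next I release and retreat.

Request:
carry_out --pt "0 0 0 0 0 0" --pt "0 0 0 0 0 0" --pt "0 0 0 0 0 0" --pt "0 0 0 0 0 0" --pt "0 0 0 0 0 0" --hand 0.7

```text
time_s: 15.87
ee_pos: [557.6, -200.6, 83.3]
tcp_rot: [-0.0, 0.684, 0.729, -0.0]
ft_force: [-0.1, -0.1, 0.1]
finger_gap: 59.5
grip_force: 0.0
```

Request:
carry_out --pt "0 0 0 0 0 0" --pt "0 0 0 0 0 0" --pt "0 0 0 0 0 0" --pt "0 0 0 0 0 0" --pt "0 0 0 0 0 0"

```text
time_s: 16.28
ee_pos: [557.7, -200.7, 83.4]
tcp_rot: [-0.0, 0.684, 0.729, -0.0]
ft_force: [-0.3, 0.3, -0.1]
finger_gap: 59.5
grip_force: 0.0
```

Request:
carry_out --pt "0 0 -0.06 0 0 0" --pt "0 0 -0.15 0 0 0" --pt "0 0 -0.27 0 0 0" --pt "0 0 -0.4 0 0 0" --pt "0 0 -0.52 0 0 0"

```text
time_s: 16.7
ee_pos: [557.6, -200.7, 215.1]
tcp_rot: [0.0, 0.684, 0.729, 0.0]
ft_force: [-0.7, -0.6, -0.2]
finger_gap: 59.6
grip_force: 0.0
```

Request:
carry_out --pt "0.12 0 0 0 0 0" --pt "0.24 0 0 0 0 0" --pt "0.36 0 0 0 0 0" --pt "0.48 0 0 0 0 0" --pt "0.6 0 0 0 0 0"

```text
time_s: 17.12
ee_pos: [547.8, -49.8, 213.6]
tcp_rot: [0.0, 0.684, 0.729, 0.0]
ft_force: [-0.3, -0.4, 0.1]
finger_gap: 59.9
grip_force: 0.0
```

Request:
carry_out --pt "0.12 0 0 0 0 0" --pt "0.24 0 0 0 0 0" --pt "0.36 0 0 0 0 0" --pt "0.48 0 0 0 0 0" --pt "0.6 0 0 0 0 0"

```text
time_s: 17.53
ee_pos: [538.2, 100.1, 213.6]
tcp_rot: [0.0, 0.684, 0.729, 0.0]
ft_force: [-0.7, 0.5, -0.7]
finger_gap: 60.0
grip_force: 0.0
```

```bash
cat > g.py <<'E'
from h import *
np.set_printoptions(precision=1,suppress=True)
s=robot.snapshot("top");c=cv2.resize(s["img"][150:230,290:360],None,fx=6,fy=6,interpolation=cv2.INTER_CUBIC)
t=robot.snapshot("side");d=cv2.resize(t["img"][110:190,240:305],None,fx=6,fy=6,interpolation=cv2.INTER_CUBIC)
cv2.imwrite("pics/end.png",np.hstack([c[:480],d[:480]])[:, :800])
h=cv2.cvtColor(s["img"],cv2.COLOR_BGR2HSV);m=(h[...,0]<18)&(h[...,1]>140);m[:,:290]=0;m[:,360:]=0;m[:150]=0;m[230:]=0
v,u=np.nonzero(m);q=np.array([at_depth(s,(a,b)) for a,b in zip(u,v)]);q=q[q[:,2]>60]
print(len(q),q.mean(0),np.percentile(q[:,2],[10,50,90]),cv2.minAreaRect(q[:,:2].astype(np.float32)))
E
python3 g.py
```

```text
81 [ 554.3 -197.8  123.9] [110.9 112.6 114.7] ((493.4752197265625, -95.67432403564453), (27.13638687133789, 280.8142395019531), 30.951187133789062)
```

View pics/end.png

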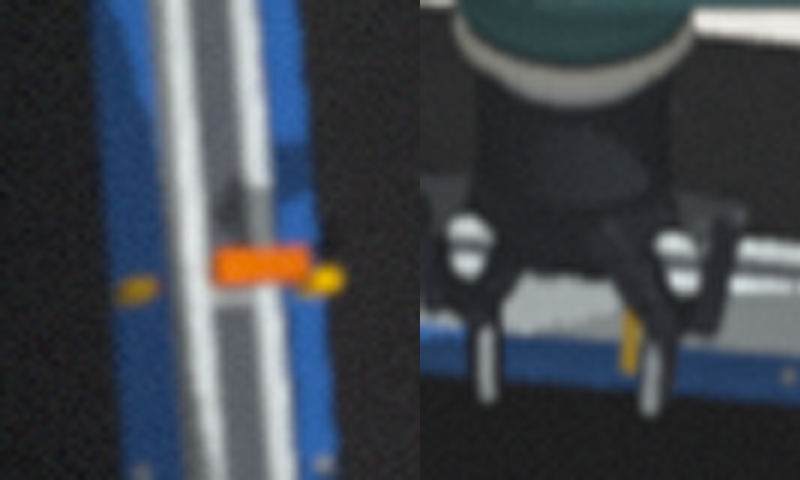

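In the top view the bar at crop (262,266) lies square across the slot between the pointers at (138,290) and (325,280). Its top is at 112.6 mm, so the handle centre is about 99.6 mm, within tolerance. In the side view the gripper blocks sight of the stud. I'm handing in.

```bash
python3 -c "
from station import robot
print(robot.sign_off())"
```

```text
the job is handed in; nothing more can be done
None
```

The job is handed in: the stud is in the strut, turned square across the slot at the pointers and let go, with its handle centre measured at about 99.6 mm (target 100 ± 2.5 mm); the judge's verdict was not shown.

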